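# Bring the empty station of the tube rotator to the top and load it

## Robot

A 6-joint arm with a two-finger parallel gripper is mounted at the origin on the work surface. World frame = base frame: x ahead of the robot, y to its left, z up, the work surface at z = 0. Lengths are in m, angles in rad, forces in N, time in s.
With the tool pointing down it reaches from about 0.35 to 0.975 m from the base axis. Payload 4.9 kg.
Tool frame: the origin (TCP) lies at the very end of the fingers, on their centre line; the grasp point (between the pads) lies 19 mm behind it; z points along the fingers, y is the line along which they close (so a half turn about z gives the same grasp; the last joint's range is limited). The gripper opens to 85 mm and grips with 20 to 120 N. Pads are 22 mm wide; open, the fingers measure 114 mm over their backs; the gripper's body (76 mm by 85 mm) begins 54 mm behind the grasp point. The pads swing forward as they close: fully open they stand 13 mm farther back than shut.
Start: joints at [-1.276, 0.053, 1.613, -0, 1.476, -0.119], TCP at [0.251, -0.572, 0.231] pointing down, gripper open.
Joint ranges: [-3.01, 3.01], [-1.01, 2.22], [0.06, 2.58], [-1.02, 4.17], [0.09, 2.62], [-3.14, 3.14]. Speed limits (rad/s): [2.57, 2.57, 3.14, 3.14, 3.14, 3.14].

## Interface

Orientations are given as a unit quaternion [w, x, y, z].
In Python, from plant import manip gives the robot as it stands.
- The arm moves only by the tool play_rows, never from a script. Its argument "series" is a list that holds one entry, the list of rows, each a list of 7 numbers: the shift along the world's x, y, z in m, then the turn, a rotation vector about the world's x, y, z in degrees, then the opening, from 0 (shut) to 1 (fully open). In form: [[[dx, dy, dz, rx, ry, rz, grip], ...]]. A call has 1 to 10 rows; each row shifts and turns the commanded pose from where the row before left it; what a row does not reach is not made up. A row lasts 1/10 s, in which the tool goes at most 50 mm and 8.59 degrees, less where a joint would pass 70% of its speed; a pose out of reach is approached as far as the arm can. A call with a gripper value outside its range is refused whole. The fingers move at their own pace and stop on an object; the grip force is fixed at half the most. Time passes only in rows, so rows that do not move let the fingers close. It gives the time, the measured TCP pose, the force, the opening and the grip force at its end, in the units of the state.
- manip.state(): the state, without advancing time (a new reading comes with each control period).
- manip.grab_frame(name): name is "side" or "top" or "wrist"; returns a dict with "frame" (420x560x3 uint8, blue, green, red), "mtx" (3x3 intrinsics, pixels), "R" (3x3) and "t" (3): a world point X has camera coordinates R X + t. Camera axes: x right, y down, z forward; pixel columns grow to the right and rows downward; lengths in m; the calibration is good to about 2 mm. A picture is of the moment at which its call begins. There is no depth.
- manip.job_done(): hands the job in; it is judged then, once.
The state is a dict: "time": time; "joint_pos": joint angles; "joint_vel": joint speeds; "joint_efforts": joint torques, N m; "tool_pos": TCP position; "tool_rot": TCP orientation; "contact_force": force on the tool from outside, world axes, zero at the start; "ft_torque": the same for the moment, N m; "gripper_width": opening from 0.0 (shut) to 1.0 (fully open); "grasp_force": force on a finger pad.
Only numpy, scipy, OpenCV 4.12 (cv2) and the standard library are available. Lean on these libraries where they do the work, as an engineer would, in place of code of your own. Each camera call takes 0.05 s, during which the arm holds its last target. There are 200 camera calls.

## Task

Turn the tube rotator's wheel by hand until its empty orange station, now somewhere underneath, stands straight up at the top and leave it at rest there; then lay the orange-capped tube in that station, centred and fully down in both saddles, keeping hold of it until it rests (do not drop it in). The station must still stand straight up at the end; leave the blue and green tubes and everything else on the bench where they are.

Things in the scene. Friction and masses are not known exactly. Their poses are not given: they have to be found in the camera images.
- axle (a point): Centre of the tube rotator's wheel, on its axle 130 mm above the bench. White upright wheel, 180 mm diameter, 14 mm thick, smooth flat faces. This point does not turn with the wheel: y runs along the level axle, x is level in the wheel's plane, z up; wheel's mid-plane at y = 0. The rim can be pinched from above between two stations.
- rotator: The rotator's fixed base; same axes as axle, origin on the bench under it. White drive housing on its +y side: 120 mm along x, y from 52 to 147 mm, 160 mm tall, so 45 mm is free behind the wheel. Base plate 10 mm thick.
- wheel (a joint): Turn of the wheel, rad: 0 or any multiple of 2 pi when the orange station is straight up. Growing values carry the wheel's top towards the axle point's +x. Turns endlessly both ways; steady friction of 0.15 N m (2 N at the rim) keeps it where it is left. It starts with the orange station in the lower half.
- stations (a point): Centre of the wheel's outer (-y) face, turning with the wheel, z towards the orange station. Four stations, 90 degrees apart, stand out 117 mm along -y: a 14 mm wide bar 60 to 69 mm from the axle with two V saddles. Three are grey with tubes clipped in for good (reaching 109 mm from the axle, 131 mm out, 44 mm wide); the orange one is empty, with an orange stripe on the wheel at it.
- cradle (a point): Middle of the orange station, 78 mm from the wheel's mid-plane, 91 mm from the axle: where a tube's middle lies when fully down. Turns with the wheel: z straight out from the axle, y along the axle, as the tube must lie. Two 90-degree V saddles, 10 mm wide, lie 34 mm either side along y (58 mm clear between for fingers); arms reach 22 mm to either side, ending 2 mm lower than this point.
- tube_orange_mid (a point): Middle of the orange-capped tube: white, 30 mm diameter (cap 31), 120 mm long, about 60 g, lying level; x runs along it towards the cap. It rests in two V saddles of the tray, its axis 39 mm above the bench; the saddles (10 mm wide, 34 mm either side of the middle) leave 58 mm clear between them.
- tube_blue_mid (a point): Middle of the blue-capped tube, otherwise alike: leave it. On the tray, tubes lie parallel, 72 mm apart.
- tube_green_mid (a point): Middle of the green-capped tube, otherwise alike: leave it.
- tray: Fixed blue tray, 130 x 220 mm, 10 mm thick, with three pairs of white saddles; origin under its centre; the tubes lie along its x.
- pipettes: Fixed pipette stand, 110 mm across, 270 mm tall; origin under its centre. An obstacle.
- bottle: Bystander: brown glass bottle with blue cap, 72 mm across, 170 mm tall, standing loose; origin under its centre.
- beaker: Bystander: white open cup, 80 mm across, 100 mm tall, standing loose; origin under its centre.
- jar: Bystander: white jar with red lid, 76 mm across, 100 mm tall, standing loose; origin under its centre.
- tipbox: Bystander: blue pipette-tip box, 75 x 110 mm, 60 mm tall, standing loose; origin under its centre.
- can: Bystander: green bottle with white cap, 66 mm across, 120 mm tall, standing loose; origin under its centre.
There are look-alikes about, which are no part of the job. What is shaped like the part that bears tube_orange_mid but pink or turquoise is not meant.

How it is judged:
By the outcome, as a careful person would: the job done as asked, in the order asked, and still so for the second after the job is handed in, with the robot touching nothing.
It also fails if it takes over 72 s, if anything falls off the work surface, if the arm or the gripper's body presses on something with over 40 N, if the wrist force passes 120 N, or if a joint passes its speed limit or range.

## Working session

There is one attempt and no reset: what is moved stays moved. The work goes in short steps, Python scripts to look and compute and a tool call to move; the robot and the scene stay as the last step left them, time stands still between calls to the robot, and variables do not carry over. Pictures are saved under pics/ and viewed, at most 10 in all, crops included, and the job is handed in when it is done.

Besides the shell and the picture viewer there is one more tool, called after "Emit:" as a command line: name --argument value ..., lists and objects as JSON in quotes. play_rows: Moves the arm, as the interface text tells. Its arguments: {"type":"object","properties":{"series":{"type":"array"}},"required":["series"]}

```bash
mkdir -p pics; cat > h.py <<'E'
import numpy as np, cv2
from plant import manip
def grab(n,save=None):
    f=manip.grab_frame(n)
    if save: cv2.imwrite('pics/'+save+'.png',f['frame'])
    return f
def ray(f,u,v):
    R=np.array(f['R']);t=np.array(f['t']);d=R.T@np.linalg.inv(f['mtx'])@np.array([u,v,1.]);return -R.T@t,d
def onz(f,u,v,z):
    c,d=ray(f,u,v);return c+d*(z-c[2])/d[2]
def proj(f,X):
    p=np.array(f['mtx'])@(np.array(f['R'])@np.array(X)+np.array(f['t']));return p[:2]/p[2]
def tri(f,a,g,b):
    c1,d1=ray(f,*a);c2,d2=ray(g,*b)
    s=np.linalg.lstsq(np.c_[d1,-d2],c2-c1,rcond=None)[0]
    p,q=c1+s[0]*d1,c2+s[1]*d2
    return (p+q)/2,np.linalg.norm(p-q)
E
python3 - <<'E'
from h import *
print(manip.state())
for n in('side','top'):
    f=grab(n,n+'0'); print(n,-np.array(f['R']).T@f['t'],np.round(f['R'],3).tolist(),f['mtx'])
E
```

```text
{'time': 0.0, 'joint_pos': array([-1.27601751e+00,  5.33455835e-02,  1.61430158e+00,  2.54504622e-05,
        1.47598038e+00, -1.18985258e-01]), 'joint_vel': array([ 1.20959378e-03, -1.51115778e-03, -4.18049860e-06,  6.38098518e-04,
        1.27636820e-03, -8.28469928e-04]), 'joint_efforts': array([-4.79882565e-04, -3.93680871e+01, -3.70178139e+01, -2.00533132e-04,
        7.14257068e-03,  2.41883580e-08]), 'tool_pos': array([ 0.25112059, -0.57165454,  0.23006547]), 'tool_rot': array([-1.01462792e-03,  9.78675873e-01,  2.05408131e-01, -7.66969795e-05]), 'contact_force': array([-0.53194467, -0.03959991, -0.08601053]), 'ft_torque': array([-0.02746425, -0.05411145,  0.00360741]), 'grasp_force': 0.0, 'gripper_width': 1.0035544314766256}
side [-0.19848483  1.00767433  1.12753063] [[-0.83, -0.557, 0.014], [-0.34, 0.486, -0.805], [0.442, -0.674, -0.593]] [[513.68208918   0.         278.17273195]
 [  0.         513.68208918 204.91484738]
 [  0.           0.           1.        ]]
top [ 0.44345731 -0.08147066  1.23761128] [[0.005, -1.0, -0.012], [-0.998, -0.005, -0.057], [0.057, 0.012, -0.998]] [[384.90368684   0.         279.33270843]
 [  0.         384.90368684 212.4065486 ]
 [  0.           0.           1.        ]]
```

View pics/top0.png

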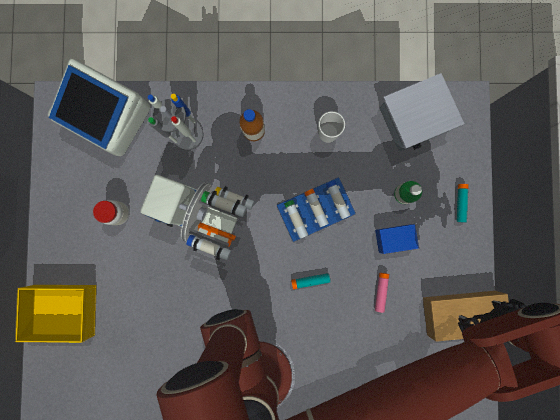

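View pics/side0.png

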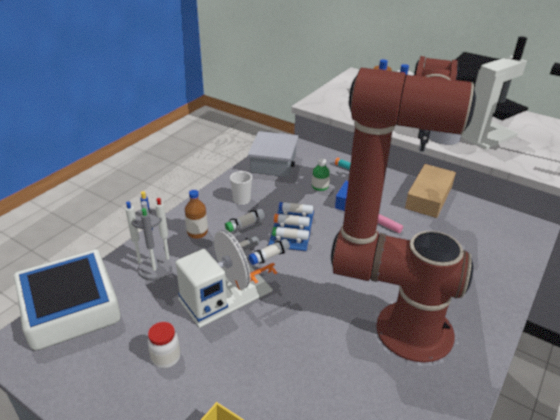

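The top view shows the wheel near (195,215) with the housing to its left, and the tray at (316,208) with caps green (290,205), orange (309,192) and blue (332,186). Pink (382,293) and turquoise (310,281), (462,203) tubes with orange caps are look-alikes. The white tube at (315,207) fits the description. I'll confirm that in an enlarged crop.

```bash
python3 - <<'E'
import cv2,numpy as np
t=cv2.imread('pics/top0.png')[165:275,130:370]; s=cv2.imread('pics/side0.png')[190:330,170:330]
t=cv2.resize(t,None,fx=3.3,fy=3.3,interpolation=2);s=cv2.resize(s,None,fx=3.3,fy=3.3,interpolation=2)
cv2.imwrite('pics/c1.png',t);cv2.imwrite('pics/c2.png',s); print(t.shape,s.shape)
E
```

```text
(363, 792, 3) (462, 528, 3)
```

View pics/c1.png

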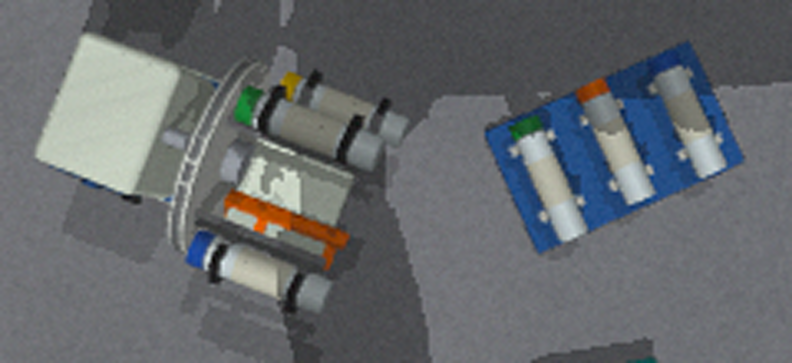

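View pics/c2.png

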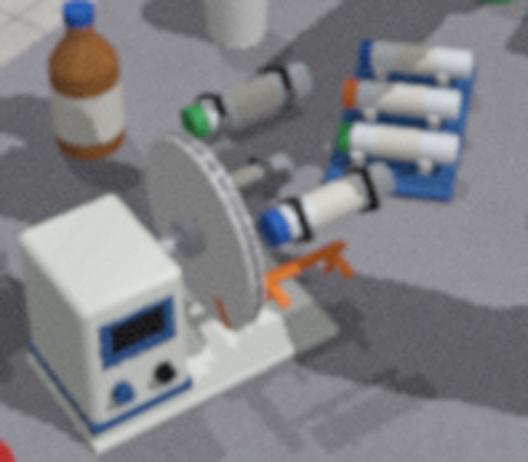

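The crops confirm it. The middle tray tube, with its cap at crop (593,92), is the white orange-capped one. The orange station lies low on the robot side, at (285,225) in the top crop. The green tube is near the top and the blue tube is on the robot side. Next I'll measure the caps.

```bash
cat >> h.py <<'E'
RNG={'green':((50,110,50),(75,255,255)),'blue':((105,130,60),(125,255,255)),'orange':((5,150,90),(16,255,255)),'yellow':((20,150,90),(32,255,255))}
def blobs(f,col,roi,amin=12):
    x0,y0,x1,y1=roi; h=cv2.cvtColor(f['frame'][y0:y1,x0:x1],cv2.COLOR_BGR2HSV)
    m=cv2.inRange(h,*map(np.array,RNG[col])); n,l,st,c=cv2.connectedComponentsWithStats(m)
    return [(int(st[i,4]),np.round(c[i]+[x0,y0],1).tolist(),(st[i,:4]+[x0,y0,0,0]).tolist()) for i in range(1,n) if st[i,4]>=amin]
E
python3 - <<'E'
from h import *
t=grab('top');s=grab('side')
for c in RNG:
    print(c,'T',[b for b in blobs(t,c,(130,165,370,275))],'\n   S',[b for b in blobs(s,c,(170,190,330,330))])
E
```

```text
green T [(57, [204.4, 196.3], [201, 191, 8, 12]), (35, [288.8, 203.1], [285, 200, 9, 7])] 
   S [(50, [228.9, 226.2], [226, 222, 7, 9]), (18, [273.4, 231.2], [272, 228, 4, 8])]
blue T [(1465, [315.4, 208.8], [277, 178, 78, 64]), (52, [189.7, 239.8], [186, 235, 9, 11])] 
   S [(54, [193.3, 193.6], [190, 190, 8, 8]), (30, [280.0, 207.8], [278, 203, 4, 10]), (13, [294.5, 213.5], [289, 213, 12, 2]), (37, [308.5, 222.6], [304, 214, 8, 16]), (25, [291.4, 226.2], [285, 225, 14, 3]), (31, [271.7, 239.7], [269, 236, 7, 8]), (145, [297.6, 244.6], [288, 239, 20, 11]), (65, [252.7, 258.6], [249, 254, 9, 10]), (127, [210.8, 291.4], [201, 281, 21, 20]), (19, [206.8, 308.9], [205, 307, 5, 5])]
orange T [(40, [308.9, 191.8], [305, 189, 9, 7]), (240, [217.1, 232.0], [198, 222, 38, 25])] 
   S [(260, [195.2, 209.5], [186, 200, 19, 19]), (21, [275.2, 217.9], [274, 214, 4, 8]), (28, [198.7, 235.4], [193, 233, 13, 5]), (118, [261.9, 271.1], [251, 264, 25, 19])]
yellow T [(26, [217.5, 189.7], [215, 187, 6, 8])] 
   S []
```

```bash
python3 - <<'E'
from h import *
t=grab('top');s=grab('side')
g,eg=tri(t,(204.4,196.3),s,(228.9,226.2));b,eb=tri(t,(189.7,239.8),s,(252.7,258.6))
print('green',g,eg,'blue',b,eb)
d=g-b; print(np.linalg.norm(d),np.degrees(np.arctan2(d[1],d[0])))
# d = 91*((s+c) x + (c-s) z)
print('phi',45-np.degrees(np.arctan2(d[2],np.hypot(*d[:2]))))
for n,u,v,z in(('house',166,200,.16),('bottlecap',250,116,.17),('pip',180,124,.15),('pip tip',172,97,.27),('beaker',331,123,.1),('jar',104,211,.1),('cap org',308.9,191.8,.045),('end org',322,224,.045),('bar0',200,224,.07),('bar1',235,236,.07)):
    print(n,np.round(onz(t,u,v,z),3))
E
```

```text
green [0.54320205 0.13173119 0.21107955] 0.0017511032171726357 blue [0.42651548 0.1767205  0.18123827] 0.0006724713813891758
0.12857019970512992 -21.08448598509435
phi 31.579197701064786
house [0.538 0.251 0.16 ]
bottlecap [0.776 0.016 0.17 ]
pip [0.758 0.219 0.15 ]
pip tip [0.794 0.208 0.27 ]
beaker [ 0.777 -0.221  0.1  ]
jar [0.51  0.454 0.1  ]
cap org [ 0.576 -0.159  0.045]
end org [ 0.476 -0.199  0.045]
bar0 [0.473 0.174 0.07 ]
bar1 [0.437 0.067 0.07 ]
```

Emit:
play_rows --series '[[[0,0,0.05,0,0,0,1],[0,0,0.05,0,0,0,1],[0.0152,0.0438,0.005,0,0,7.96,1],[0.0152,0.0438,0.005,0,0,7.96,1],[0.0152,0.0438,0.005,0,0,7.96,1],[0.0152,0.0438,0.005,0,0,7.96,1],[0.0152,0.0438,0.005,0,0,7.96,1],[0.0152,0.0438,0.005,0,0,7.96,1],[0.0152,0.0438,0.005,0,0,7.96,1],[0.0152,0.0438,0.005,0,0,7.96,1]]]'

```text
time: 1.3
tool_pos: [0.373, -0.22, 0.3716]
tool_rot: [0.0, 0.721, 0.693, 0.0]
contact_force: [0.6, -0.3, 0.3]
gripper_width: 0.998
grasp_force: 0.0
```

Emit:
play_rows --series '[[[0.0152,0.0438,0.005,0,0,7.96,1],[0.0152,0.0438,0.005,0,0,7.96,1],[0.0152,0.0438,0.005,0,0,7.96,1],[0.0152,0.0438,0.005,0,0,7.96,1],[0.0152,0.0438,0.005,0,0,7.96,1],[0.0152,0.0438,0.005,0,0,7.96,1],[0.0152,0.0438,0.005,0,0,7.96,1],[0.0152,0.0438,0.005,0,0,7.96,1],[0.0152,0.0438,0.005,0,0,7.96,1]]]'

```text
time: 2.2
tool_pos: [0.5099, 0.1745, 0.4166]
tool_rot: [0.0, 0.179, 0.984, -0.0]
contact_force: [0.2, -0.6, 0.8]
gripper_width: 0.998
grasp_force: 0.0
```

```bash
python3 - <<'E'
from h import *
f=grab('wrist','w1'); s=manip.state(); print(s['time'],s['tool_pos'],s['tool_rot'],s['joint_pos'],s['contact_force'])
C=np.array([.509,.175,.13]);x=np.array([.933,-.36,0]);y=np.array([.36,.933,0]);z=np.array([0,0,1])
print(proj(f,C+.09*z),proj(f,C+.09*z-.007*y),-np.array(f['R']).T@f['t'])
for c in('green','blue','yellow'): print(c,blobs(f,c,(0,0,560,420),60))
E
```

```text
2.25 [0.51095215 0.17972285 0.41615722] [-1.40995779e-04  1.74150564e-01  9.84716195e-01  2.36153803e-03] [ 0.1984564  -0.1891888   1.54135268  0.00460859  1.78796574 -1.02125647] [-3.30203369  0.7343471  -0.90299904]
[282.12357073 184.44245178] [275.5568007  184.38133182] [0.44534773 0.1980446  0.55919139]
green [(104, [261.5, 223.5], [260, 211, 5, 26])]
blue [(263, [260.6, 108.4], [256, 95, 11, 29]), (1021, [131.5, 200.3], [103, 176, 55, 57]), (969, [110.4, 233.1], [79, 207, 64, 53]), (1953, [516.9, 263.6], [497, 221, 63, 105]), (814, [86.8, 263.1], [57, 237, 61, 61]), (129, [550.7, 326.3], [537, 322, 23, 10])]
yellow []
```

View pics/w1.png

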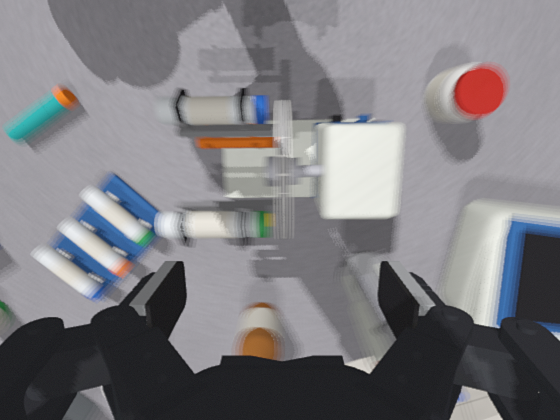

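The wrist view shows the rim nearly vertical in the image at column ~284 and the axle at row ~165. Green tube is at row 223 and blue at 108. The picture is slightly motion-blurred, so I'll settle and measure again.

Emit:
play_rows --series '[[[0,0,0,0,0,0,1],[0,0,0,0,0,0,1],[0,0,0,0,0,0,1]]]'

```text
time: 2.55
tool_pos: [0.5095, 0.1714, 0.4163]
tool_rot: [0.0, 0.183, 0.983, -0.0]
contact_force: [-0.8, 0.1, 0.5]
gripper_width: 1.002
grasp_force: 0.0
```

```bash
python3 - <<'E'
from h import *
f=grab('wrist','w2'); s=manip.state(); print(s['time'],s['tool_pos'],s['tool_rot'])
for c in('green','blue','orange','yellow'): print(c,blobs(f,c,(140,80,330,260),30))
fr=f['frame']; cv2.imwrite('pics/w2c.png',cv2.resize(fr[80:260,150:420],(810,540),interpolation=2)[:,:800])
# housing top corners & its axis
h=cv2.cvtColor(fr,cv2.COLOR_BGR2GRAY); m=(h[100:240,310:420]>205).astype(np.uint8); n,l,st,c=cv2.connectedComponentsWithStats(m);i=1+np.argmax(st[1:,4])
r=cv2.minAreaRect(np.argwhere(l==i)[:,::-1].astype(np.float32)); bx=cv2.boxPoints(r)+[310,100]
P=np.array([onz(f,u,v,.16) for u,v in bx]); print(np.round(P,4),P.mean(0))
for i in range(4): d=P[i]-P[i-1]; print(np.linalg.norm(d),np.degrees(np.arctan2(d[1],d[0])))
o=cv2.inRange(cv2.cvtColor(fr,cv2.COLOR_BGR2HSV)[80:260,140:330],*map(np.array,RNG['orange']))
vx=cv2.fitLine(np.argwhere(o>0)[:,::-1].astype(np.float32),cv2.DIST_HUBER,0,.01,.01).ravel(); u,v=vx[2]+140,vx[3]+80
d=onz(f,u+40*vx[0],v+40*vx[1],.07)-onz(f,u-40*vx[0],v-40*vx[1],.07); print('bar ang',np.degrees(np.arctan2(d[1],d[0])))
E
```

```text
2.6 [0.50953127 0.17127174 0.41642551] [ 1.37882742e-04  1.83014784e-01  9.83110151e-01 -3.13489120e-05]
green [(316, [259.4, 223.4], [253, 211, 13, 26]), (101, [143.9, 234.3], [140, 228, 11, 16])]
blue [(364, [258.5, 108.4], [252, 95, 14, 28]), (512, [148.1, 220.2], [140, 196, 19, 57])]
orange [(804, [234.6, 141.6], [196, 136, 79, 12])]
yellow [(50, [267.6, 219.0], [266, 213, 4, 13])]
[[0.577  0.202  0.16  ]
 [0.4687 0.2428 0.16  ]
 [0.5031 0.3253 0.16  ]
 [0.6144 0.2911 0.16  ]] [0.54078914 0.26530176 0.16      ]
0.09666613322761759 -112.77180679951938
0.11573082789785039 159.35014705919724
0.08939540386296628 67.37205901697503
0.11645074659112609 -17.076616380601106
bar ang 69.68246735322808
```

View pics/w2c.png

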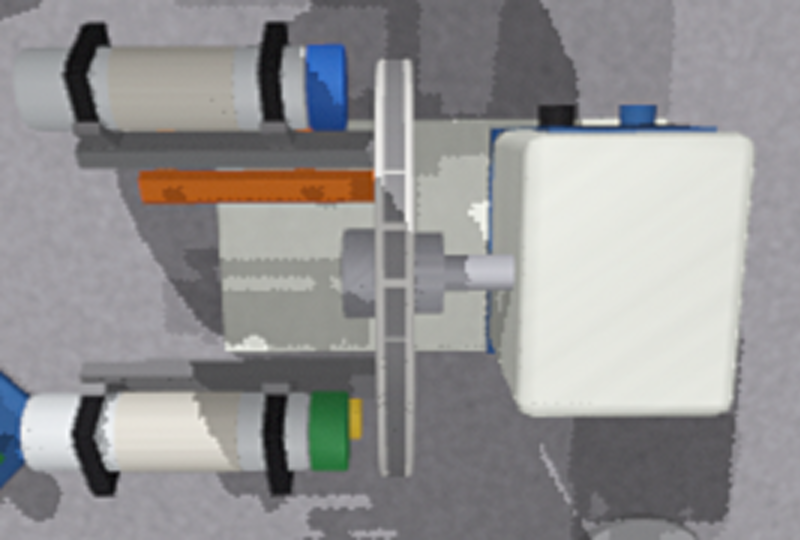

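```bash
python3 - <<'E'
from h import *
f=grab('wrist')
c,d1=ray(f,281.9,100);_,d2=ray(f,281.5,238.3)
d=d1/np.linalg.norm(d1)+d2/np.linalg.norm(d2); C=c+d*(.13-c[2])/d[2]; print('C',C)
L=onz(f,281.5,238.3,.13)-onz(f,281.9,100,.13);print('heading x',np.degrees(np.arctan2(L[1],L[0])))
# tangent check of radius
print('r',np.linalg.norm(C-c)*np.sin(np.arccos(d1@d2/np.linalg.norm(d1)/np.linalg.norm(d2))/2))
h=np.radians(-20.7);x=np.array([np.cos(h),np.sin(h),0]);y=np.array([-x[1],x[0],0]);z=np.array([0,0,1])
print('x',x,'y',y)
p=lambda a,yy,r=.091:C+yy*y+r*(np.sin(np.radians(a))*x+np.cos(np.radians(a))*z)
for phi in(28,31.6,35):
  for n,a,k in(('g',0,0),('b',-90,0),('o',180,.065)):
    q=p(phi+a,-.027) if n!='o' else p(phi+a,-.066,.069); print(phi,n,np.round(proj(f,q),1),end=' ')
  print()
E
```

```text
C [0.50803493 0.17162586 0.13      ]
heading x -21.18381989623667
r 0.08950743986128648
x [ 0.93544403 -0.35347484  0.        ] y [0.35347484 0.93544403 0.        ]
28 g [258.1 219.7] 28 b [257.6 106.7] 28 o [237.2 143.1] 
31.6 g [258.3 223.1] 31.6 b [257.4 109.1] 31.6 o [236.9 140.6] 
35 g [258.6 226. ] 35 b [257.2 111.8] 35 o [236.6 138.3]
```

```bash
cat > g.py <<'E'
from h import *
C=np.array([.508,.172,.13]);x=np.array([.935,-.355,0]);y=np.array([.355,.935,0]);z=np.array([0,0,1])
def P(th,r,yy=0): a=np.radians(th);return C+r*(np.sin(a)*x+np.cos(a)*z)+yy*y
def steps(ths,rs):
    for i in range(1,len(ths)): print(np.round(P(ths[i],rs[i])-P(ths[i-1],rs[i-1]),4).tolist(),np.round((ths[i]-ths[i-1])*y,2).tolist())
E
python3 - <<'E'
from g import *
t=np.array(manip.state()['tool_pos']); print('to pre',P(-22,.15)-t,-22*y)
print('down',P(-22,.066)-P(-22,.15)); steps(list(np.linspace(-22,46,13)),[.066]*13)
E
```

```text
to pre [-0.05409707  0.02071186 -0.14742917] [ -7.81 -20.57  -0.  ]
down [ 0.0294216  -0.01117077 -0.07788344]
[0.0058, -0.0022, 0.0021] [2.01, 5.3, 0.0]
[0.0059, -0.0023, 0.0015] [2.01, 5.3, 0.0]
[0.006, -0.0023, 0.0009] [2.01, 5.3, 0.0]
[0.0061, -0.0023, 0.0002] [2.01, 5.3, 0.0]
[0.0061, -0.0023, -0.0004] [2.01, 5.3, 0.0]
[0.006, -0.0023, -0.001] [2.01, 5.3, 0.0]
[0.0059, -0.0022, -0.0017] [2.01, 5.3, 0.0]
[0.0057, -0.0022, -0.0023] [2.01, 5.3, 0.0]
[0.0055, -0.0021, -0.0029] [2.01, 5.3, 0.0]
[0.0052, -0.002, -0.0034] [2.01, 5.3, 0.0]
[0.0048, -0.0018, -0.004] [2.01, 5.3, 0.0]
[0.0044, -0.0017, -0.0045] [2.01, 5.3, 0.0]
```

Emit:
play_rows --series '[[[-0.0135,0.0052,-0.0369,-1.95,-5.14,0,0.6],[-0.0135,0.0052,-0.0369,-1.95,-5.14,0,0.6],[-0.0135,0.0052,-0.0369,-1.95,-5.14,0,0.6],[-0.0135,0.0052,-0.0369,-1.95,-5.14,0,0.6],[0,0,0,0,0,0,0.6],[0,0,0,0,0,0,0.6],[0.0074,-0.0028,-0.0195,0,0,0,0.6],[0.0074,-0.0028,-0.0195,0,0,0,0.6],[0,0,0,0,0,0,0.6],[0,0,0,0,0,0,0.6]]]'

```text
time: 3.65
tool_pos: [0.4735, 0.1876, 0.2346]
tool_rot: [0.19, 0.18, 0.965, -0.033]
contact_force: [-0.5, -0.2, 0.5]
gripper_width: 0.604
grasp_force: 0.0
```

```bash
python3 - <<'E'
from g import *
f=grab('wrist','w3'); s=manip.state(); print(s['tool_pos'],P(-22,.108),s['tool_rot'],s['contact_force'],s['joint_pos'])
E
```

```text
[0.47313949 0.18776255 0.23444956] [0.47017223 0.18636242 0.23013586] [ 0.19016968  0.17965297  0.96462186 -0.03263396] [ 0.14081318 -0.41001952 -0.14274609] [ 0.36969684 -0.41718937  2.05228272 -0.27017602  1.22110681 -0.77640993]
```

View pics/w3.png

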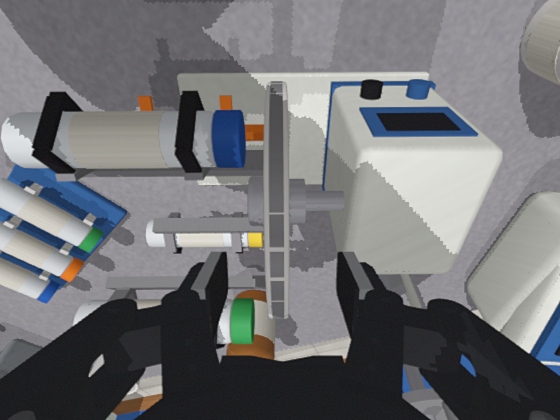

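The view shows the rim at column ~278, between the fingers at 225 and 345. The finger centre is ~284, about 2 mm too far towards the housing, which matches the measured pose. The blue and green tubes are clear of the fingers. I'll correct, descend and pinch.

Emit:
play_rows --series '[[[0.0039,-0.0023,-0.0144,0,0,0,0.6],[0.0039,-0.0023,-0.0144,0,0,0,0.6],[0.0039,-0.0023,-0.0144,0,0,0,0.6],[0,0,0,0,0,0,0.6],[0,0,0,0,0,0,0.3],[0,0,0,0,0,0,0],[0,0,0,0,0,0,0],[0,0,0,0,0,0,0],[0,0,0,0,0,0,0],[0,0,0,0,0,0,0]]]'

```text
time: 4.7
tool_pos: [0.4828, 0.181, 0.188]
tool_rot: [0.189, 0.179, 0.965, -0.034]
contact_force: [-2.6, 0.0, 5.9]
gripper_width: 0.15
grasp_force: 60.7
```

Emit:
play_rows --series '[[[0.0057,-0.0022,0.0022,2.01,5.3,0,0],[0.0058,-0.0022,0.0016,2.01,5.3,0,0],[0.0059,-0.0022,0.001,2.01,5.3,0,0],[0.006,-0.0023,0.0004,2.01,5.3,0,0],[0.006,-0.0023,-0.0003,2.01,5.3,0,0],[0.006,-0.0023,-0.0009,2.01,5.3,0,0],[0.0059,-0.0022,-0.0015,2.01,5.3,0,0],[0.0057,-0.0022,-0.0022,2.01,5.3,0,0],[0.0055,-0.0021,-0.0027,2.01,5.3,0,0],[0.0052,-0.002,-0.0033,2.01,5.3,0,0]]]'

```text
time: 5.7
tool_pos: [0.5399, 0.1593, 0.1839]
tool_rot: [-0.297, 0.173, 0.938, 0.055]
contact_force: [-4.9, 2.0, 9.3]
gripper_width: 0.152
grasp_force: 60.9
```

Emit:
play_rows --series '[[[0.0049,-0.0019,-0.0038,2.01,5.3,0,0],[0.0044,-0.0017,-0.0044,2.01,5.3,0,0],[0,0,0,0,0,0,0],[0,0,0,0,0,0,0],[0,0,0,0,0,0,0]]]'

```text
time: 6.2
tool_pos: [0.5508, 0.1552, 0.1738]
tool_rot: [-0.383, 0.167, 0.905, 0.071]
contact_force: [4.8, 0.4, 5.8]
gripper_width: 0.149
grasp_force: 62.0
```

```bash
python3 - <<'E'
from g import *
s=manip.state(); print(s['tool_pos'],s['tool_rot'],s['joint_pos'],s['contact_force'],s['ft_torque'])
q=np.array(s['tool_rot']); 
from scipy.spatial.transform import Rotation as Ro
R=Ro.from_quat(q[[1,2,3,0]]).as_matrix(); zt=-R[:,2]; print('tilt',np.degrees(np.arctan2(zt@x,zt[2])),'ytool',R[:,1])
d=s['tool_pos']-C; print('th',np.degrees(np.arctan2(d@x,d[2])),'r',np.hypot(d@x,d[2]),'yl',d@y)
f=grab('wrist','w4');grab('side','s4')
E
```

```text
[0.55078924 0.1551749  0.17381859] [-0.38340912  0.16749887  0.90549761  0.07082121] [ 0.0124914   0.43052213  1.41425687  0.3020822   2.04223772 -1.16026669] [4.78846553 0.44954167 5.84002276] [ 0.20859299 -0.09748769 -0.1500398 ]
tilt 45.89942090847856 ytool [ 3.57646649e-01  9.33856970e-01 -1.84309141e-04]
th 46.379346188245165 r 0.06351619391748148 yl -0.0005412875994772395
```

View pics/w4.png

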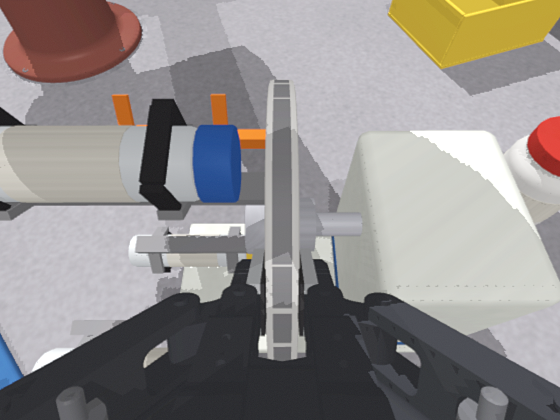

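The stroke worked without slip. The wheel is pinched at the bottom centre of the view, blue is now near the top (column 218, row 163) and orange is on the robot side. I'll release, back out radially and swing over for the second stroke.

```bash
python3 - <<'E'
from g import *
steps(list(np.linspace(46,-36,12)),[.155]*12)
E
```

```text
[-0.0139, 0.0053, 0.0136] [-2.65, -6.97, -0.0]
[-0.0155, 0.0059, 0.0115] [-2.65, -6.97, -0.0]
[-0.0167, 0.0064, 0.0093] [-2.65, -6.97, -0.0]
[-0.0177, 0.0067, 0.0069] [-2.65, -6.97, -0.0]
[-0.0184, 0.007, 0.0043] [-2.65, -6.97, -0.0]
[-0.0188, 0.0071, 0.0018] [-2.65, -6.97, -0.0]
[-0.0188, 0.0071, -0.0009] [-2.65, -6.97, -0.0]
[-0.0186, 0.007, -0.0035] [-2.65, -6.97, -0.0]
[-0.018, 0.0068, -0.006] [-2.65, -6.97, -0.0]
[-0.0171, 0.0065, -0.0085] [-2.65, -6.97, -0.0]
[-0.0159, 0.006, -0.0108] [-2.65, -6.97, -0.0]
```

Emit:
play_rows --series '[[[0,0,0,0,0,0,0.6],[0,0,0,0,0,0,0.6],[0,0,0,0,0,0,0.6],[0,0,0,0,0,0,0.6],[0.0155,-0.0059,0.016,0,0,0,0.6],[0.0155,-0.0059,0.016,0,0,0,0.6],[0.0155,-0.0059,0.016,0,0,0,0.6],[0.0155,-0.0059,0.016,0,0,0,0.6],[0,0,0,0,0,0,0.6]]]'

```text
time: 7.2
tool_pos: [0.6131, 0.1308, 0.2387]
tool_rot: [-0.382, 0.168, 0.906, 0.07]
contact_force: [0.1, -0.6, 0.1]
gripper_width: 0.601
grasp_force: 0.0
```

Emit:
play_rows --series '[[[-0.0139,0.0053,0.0136,-2.65,-6.97,0,0.6],[-0.0155,0.0059,0.0115,-2.65,-6.97,0,0.6],[-0.0167,0.0064,0.0093,-2.65,-6.97,0,0.6],[-0.0177,0.0067,0.0069,-2.65,-6.97,0,0.6],[-0.0184,0.007,0.0043,-2.65,-6.97,0,0.6],[-0.0188,0.0071,0.0018,-2.65,-6.97,0,0.6],[-0.0188,0.0071,-0.0009,-2.65,-6.97,0,0.6],[-0.0186,0.007,-0.0035,-2.65,-6.97,0,0.6],[-0.018,0.0068,-0.006,-2.65,-6.97,0,0.6],[-0.0171,0.0065,-0.0085,-2.65,-6.97,0,0.6]]]'

```text
time: 8.2
tool_pos: [0.4365, 0.1974, 0.2647]
tool_rot: [0.245, 0.176, 0.952, -0.044]
contact_force: [-0.8, -0.0, 1.5]
gripper_width: 0.601
grasp_force: 0.0
```

Emit:
play_rows --series '[[[-0.0159,0.006,-0.0108,-2.65,-6.97,0,0.6],[0,0,0,0,0,0,0.6],[0,0,0,0,0,0,0.6]]]'

```text
time: 8.5
tool_pos: [0.4203, 0.2036, 0.2522]
tool_rot: [0.303, 0.172, 0.936, -0.056]
contact_force: [0.1, -0.2, 0.7]
gripper_width: 0.599
grasp_force: 0.0
```

```bash
cat >> g.py <<'E'
from scipy.spatial.transform import Rotation as Ro
from scipy.optimize import least_squares
def pose():
    s=manip.state(); q=np.array(s['tool_rot']);R=Ro.from_quat(q[[1,2,3,0]]).as_matrix(); zt=-R[:,2]; d=s['tool_pos']-C
    print('t',s['time'],'pos',np.round(s['tool_pos'],4),'tilt %.2f'%np.degrees(np.arctan2(zt@x,zt[2])),'ytool',np.round(R[:,1],4),'ytool ang %.2f'%np.degrees(np.arctan2(R[1,1],R[0,1])),'th %.2f r %.4f yl %.4f'%(np.degrees(np.arctan2(d@x,d[2])),np.hypot(d@x,d[2]),d@y),'F',np.round(s['contact_force'],1),'w %.3f'%s['gripper_width'])
    return s,R
E
python3 - <<'E'
from g import *
pose(); f=grab('wrist','w5');t=grab('top','t5');s=grab('side','s5')
print('W blue',blobs(f,'blue',(130,60,330,300),60),'or',blobs(f,'orange',(60,20,330,300),30))
print('S blue',blobs(s,'blue',(215,200,300,300)),'or',blobs(s,'orange',(215,200,300,310)),'green',blobs(s,'green',(200,200,265,300)))
print('T blue',blobs(t,'blue',(170,180,260,260)),'or',blobs(t,'orange',(170,180,260,260)),'green',blobs(t,'green',(170,180,260,260)))
for phi in(95,99,103):
    print(phi,'blue cap W',proj(f,P(phi-90,.091,-.027)),'S',proj(s,P(phi-90,.091,-.027)),'bar mid outer W',proj(f,P(phi+180,.069,-.066)))
E
```

```text
t 8.5 pos [0.4203 0.2036 0.2522] tilt -35.88 ytool [ 3.552e-01  9.348e-01 -8.000e-04] ytool ang 69.20 th -37.32 r 0.1537 yl -0.0016 F [ 0.1 -0.2  0.7] w 0.599
W blue [(176, [134.4, 184.0], [130, 174, 13, 23]), (365, [252.3, 289.8], [243, 280, 19, 20]), (86, [318.2, 297.8], [299, 295, 31, 5])] or [(3951, [190.5, 153.6], [110, 118, 164, 52]), (273, [283.4, 137.9], [273, 131, 21, 15]), (184, [100.0, 230.2], [91, 220, 17, 20]), (72, [264.4, 249.5], [251, 245, 22, 9]), (162, [268.2, 292.2], [263, 284, 13, 16])]
S blue [(54, [234.1, 228.7], [231, 224, 7, 10]), (242, [284.7, 243.5], [269, 238, 31, 12]), (36, [219.1, 288.1], [215, 281, 7, 14])] or [(181, [265.1, 259.6], [249, 250, 33, 22]), (18, [246.0, 272.1], [241, 270, 9, 5])] green []
T blue [(57, [199.3, 206.2], [196, 201, 9, 12])] or [(215, [209.5, 242.6], [189, 232, 40, 24])] green [(41, [216.4, 186.5], [214, 182, 7, 10])]
95 blue cap W [249.84138955 292.87954195] S [236.29290152 230.51747943] bar mid outer W [197.93846874 146.21943849]
99 blue cap W [250.49781024 295.26457342] S [235.11656746 229.55259405] bar mid outer W [197.07720316 151.00144115]
103 blue cap W [251.15260668 297.00986018] S [233.96635523 228.72825677] bar mid outer W [196.30085161 156.16793064]
```

View pics/w5.png

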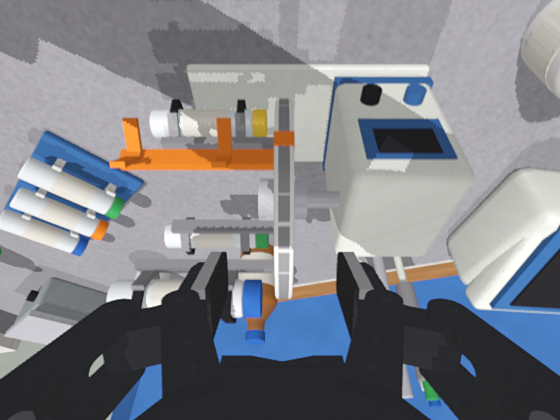

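The view shows the orange stripe on the rim at (283,138), the orange bar at row ~158, the blue tube by the front finger and the rim centred between the fingers. The stripe gives the angle directly.

```bash
python3 - <<'E'
from g import *
f=grab('wrist')
for a in(-85,-82,-80,-78,-76,-74,-70): print(a,np.round(proj(f,P(a,.09)),1),np.round(proj(f,P(a,.065,-.1)),1),np.round(proj(f,P(a,.065,-.03)),1))
print(P(-37,.066)-manip.state()['tool_pos'])
E
```

```text
-85 [283.1 118.1] [154.  144.1] [244.4 143.6]
-82 [283.2 122.8] [153.1 147.4] [244.1 146.9]
-80 [283.2 126.1] [152.6 149.7] [244.  149.2]
-78 [283.2 129.6] [152.  152.1] [243.8 151.6]
-76 [283.3 133.2] [151.5 154.5] [243.7 154.1]
-74 [283.3 137. ] [151.1 157.1] [243.6 156.6]
-70 [283.4 145. ] [150.3 162.4] [243.4 161.9]
[ 0.04759366 -0.01687248 -0.07351474]
```

Emit:
play_rows --series '[[[0.0121,-0.0043,-0.0182,0,0,0,0.6],[0.0121,-0.0043,-0.0182,0,0,0,0.6],[0.0121,-0.0043,-0.0182,0,0,0,0.6],[0.0121,-0.0043,-0.0182,0,0,0,0.6],[0,0,0,0,0,0,0.6],[0,0,0,0,0,0,0.3],[0,0,0,0,0,0,0],[0,0,0,0,0,0,0],[0,0,0,0,0,0,0],[0,0,0,0,0,0,0]]]'

```text
time: 9.7
tool_pos: [0.4706, 0.1856, 0.1836]
tool_rot: [0.305, 0.173, 0.935, -0.056]
contact_force: [-2.8, -5.4, 3.5]
gripper_width: 0.151
grasp_force: 60.4
```

```bash
python3 - <<'E'
from g import *
s,R=pose(); d=s['tool_pos']-C; th=np.degrees(np.arctan2(d@x,d[2])); r=np.hypot(d@x,d[2])
steps(list(np.linspace(th,th+73.6,14)),[r]*14)
f=grab('wrist'); print(blobs(f,'orange',(265,40,300,300),30))
for a in(-78,-76,-74,-72,-70): print(a,np.round(proj(f,P(a,.09)),1))
E
```

```text
t 9.7 pos [0.4706 0.1856 0.1836] tilt -36.14 ytool [3.584e-01 9.336e-01 4.000e-04] ytool ang 69.00 th -36.62 r 0.0668 yl -0.0005 F [-2.8 -5.4  3.5] w 0.151
[0.0051, -0.0019, 0.0037] [2.01, 5.29, 0.0]
[0.0054, -0.0021, 0.0031] [2.01, 5.29, 0.0]
[0.0057, -0.0022, 0.0025] [2.01, 5.29, 0.0]
[0.0059, -0.0022, 0.0019] [2.01, 5.29, 0.0]
[0.0061, -0.0023, 0.0013] [2.01, 5.29, 0.0]
[0.0061, -0.0023, 0.0006] [2.01, 5.29, 0.0]
[0.0062, -0.0023, -0.0] [2.01, 5.29, 0.0]
[0.0061, -0.0023, -0.0007] [2.01, 5.29, 0.0]
[0.006, -0.0023, -0.0013] [2.01, 5.29, 0.0]
[0.0059, -0.0022, -0.0019] [2.01, 5.29, 0.0]
[0.0057, -0.0022, -0.0026] [2.01, 5.29, 0.0]
[0.0054, -0.0021, -0.0031] [2.01, 5.29, 0.0]
[0.0051, -0.0019, -0.0037] [2.01, 5.29, 0.0]
[(760, [281.1, 141.2], [265, 130, 33, 25])]
-78 [283.5 140.6]
-76 [283.5 146.6]
-74 [283.6 152.9]
-72 [283.6 159.4]
-70 [283.6 166.1]
```

Emit:
play_rows --series '[[[0.0051,-0.0019,0.0037,2.01,5.29,0,0],[0.0054,-0.0021,0.0031,2.01,5.29,0,0],[0.0057,-0.0022,0.0025,2.01,5.29,0,0],[0.0059,-0.0022,0.0019,2.01,5.29,0,0],[0.0061,-0.0023,0.0013,2.01,5.29,0,0],[0.0061,-0.0023,0.0006,2.01,5.29,0,0],[0.0062,-0.0023,0,2.01,5.29,0,0],[0.0061,-0.0023,-0.0007,2.01,5.29,0,0],[0.006,-0.0023,-0.0013,2.01,5.29,0,0],[0.0059,-0.0022,-0.0019,2.01,5.29,0,0]]]'

```text
time: 10.75
tool_pos: [0.5284, 0.1636, 0.1928]
tool_rot: [-0.178, 0.178, 0.967, 0.031]
contact_force: [-5.3, -2.7, 1.8]
gripper_width: 0.149
grasp_force: 60.7
```

Emit:
play_rows --series '[[[0.0057,-0.0022,-0.0026,2.01,5.29,0,0],[0.0054,-0.0021,-0.0031,2.01,5.29,0,0],[0.0051,-0.0019,-0.0037,2.01,5.29,0,0],[0,0,0,0,0,0,0],[0,0,0,0,0,0,0],[0,0,0,0,0,0,0]]]'

```text
time: 11.35
tool_pos: [0.5457, 0.1571, 0.1824]
tool_rot: [-0.316, 0.172, 0.931, 0.057]
contact_force: [1.2, -6.3, 3.2]
gripper_width: 0.149
grasp_force: 61.9
```

```bash
python3 - <<'E'
from g import *
pose(); f=grab('wrist','w6');s=grab('side','s6');t=grab('top','t6')
print('W',blobs(f,'orange',(60,20,330,380),30),'\nS',blobs(s,'orange',(210,190,300,300)),'\nT',blobs(t,'orange',(170,170,260,260)))
for a in(-8,-4,0,4,8): print(a,'stripe W',np.round(proj(f,P(a,.09)),1),'bar W',np.round(proj(f,P(a,.069,-.04)),1),np.round(proj(f,P(a,.069,-.08)),1),'S',np.round(proj(s,P(a,.069,-.12)),1),'T',np.round(proj(t,P(a,.069,-.065)),1))
E
```

```text
t 11.35 pos [0.5457 0.1571 0.1824] tilt 37.40 ytool [ 0.3566  0.9343 -0.0031] ytool ang 69.11 th 37.69 r 0.0663 yl -0.0005 F [ 1.2 -6.3  3.2] w 0.149
W [(7631, [164.9, 166.7], [60, 109, 205, 81]), (806, [281.1, 140.9], [264, 129, 35, 26])] 
S [(16, [275.5, 217.5], [275, 214, 2, 8]), (159, [252.0, 232.6], [237, 220, 32, 22])] 
T [(96, [227.7, 226.3], [223, 219, 11, 16])]
-8 stripe W [283.9 128.7] bar W [202.7 159.1] [121.8 159.3] S [267.4 228.2] T [211.4 221.8]
-4 stripe W [284. 140.] bar W [201.6 167.2] [119.5 167.3] S [266.5 227.2] T [212.1 220.2]
0 stripe W [284.  152.4] bar W [200.6 175.8] [117.5 175.9] S [265.5 226.3] T [212.7 218.5]
4 stripe W [284.1 165.7] bar W [199.8 185. ] [115.7 185.1] S [264.6 225.4] T [213.4 216.8]
8 stripe W [284.1 180. ] bar W [199.1 194.6] [114.3 194.7] S [263.7 224.7] T [214.1 215.2]
```

View pics/w6.png

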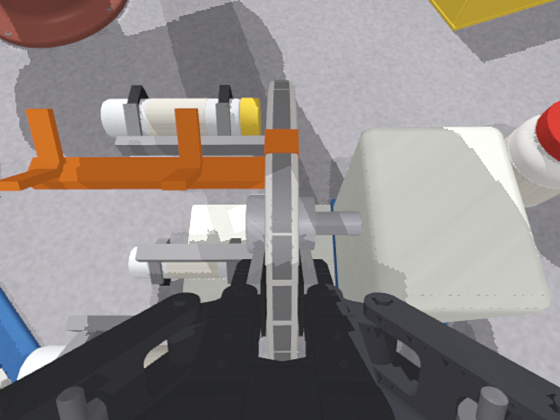

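The stripe is at (281,141), which reads about -3.7°. The orange cradle is nearly up and the pinch hasn't slipped, so I'll turn 3.5° more and re-read.

Emit:
play_rows --series '[[[0.0015,-0.0006,-0.0013,0.62,1.64,0,0],[0.0015,-0.0006,-0.0013,0.62,1.64,0,0],[0,0,0,0,0,0,0],[0,0,0,0,0,0,0],[0,0,0,0,0,0,0]]]'

```text
time: 12.0
tool_pos: [0.5485, 0.156, 0.1799]
tool_rot: [-0.344, 0.17, 0.921, 0.062]
contact_force: [1.6, -5.7, 2.1]
gripper_width: 0.15
grasp_force: 62.0
```

```bash
cat > bar.py <<'E'
from g import *
def edges(f,a):  # predicted rows of bar & stripe features at angle a
    an=np.radians(a);rad=np.sin(an)*x+np.cos(an)*z;tan=np.cos(an)*x-np.sin(an)*z
    q=lambda r,t,yy:np.round(proj(f,C+r*rad+t*tan+yy*y),1)
    return 'stripe',q(.09,0,0),'bar top edges',q(.069,-.007,-.078),q(.069,.007,-.078),'low edge',q(.06,.007,-.078),'armtips',q(.089,-.022,-.044),q(.089,.022,-.044)
E
python3 - <<'E'
from bar import *
pose(); f=grab('wrist','w7')
m=cv2.inRange(cv2.cvtColor(f['frame'],cv2.COLOR_BGR2HSV),*map(np.array,RNG['orange']))
print('stripe',[b for b in blobs(f,'orange',(60,20,330,380),30)])
for u in(90,100,110,120,140): r=np.flatnonzero(m[60:260,u])+60; print(u,r.min(),r.max())
for a in(-4,-2,0,2): print(a,*edges(f,a))
E
```

```text
t 12.0 pos [0.5485 0.156  0.1799] tilt 40.86 ytool [ 0.3565  0.9343 -0.0031] ytool ang 69.12 th 41.13 r 0.0662 yl -0.0005 F [ 1.6 -5.7  2.1] w 0.150
stripe [(7627, [164.8, 166.7], [60, 109, 205, 81]), (805, [281.1, 140.9], [264, 129, 35, 26])]
90 157 188
100 157 188
110 157 188
120 157 188
140 157 188
-4 stripe [284.  130.2] bar top edges [128.8 149.3] [122.1 172. ] low edge [129.8 182.4] armtips [190.5  96.7] [175.6 173. ]
-2 stripe [284.  135.8] bar top edges [127.5 152.8] [121.2 176.4] low edge [129.1 186.2] armtips [189.2 100.2] [175.  180.5]
0 stripe [284.  141.7] bar top edges [126.3 156.5] [120.3 181. ] low edge [128.4 190.1] armtips [188.  104.1] [174.4 188.1]
2 stripe [284.  147.8] bar top edges [125.1 160.3] [119.5 185.7] low edge [127.8 194. ] armtips [186.7 108.2] [174.  195.9]
```

The stripe and bar edges now match 0° within about 0.5°. I'll release and back out radially.

Emit:
play_rows --series '[[[0,0,0,0,0,0,0.6],[0,0,0,0,0,0,0.6],[0,0,0,0,0,0,0.6],[0,0,0,0,0,0,0.6],[0.0138,-0.0052,0.017,0,0,0,0.6],[0.0138,-0.0052,0.017,0,0,0,0.6],[0.0138,-0.0052,0.017,0,0,0,0.6],[0.0138,-0.0052,0.017,0,0,0,0.6],[0,0,0.03,0,0,0,0.6],[0,0,0.03,0,0,0,0.6]]]'

```text
time: 13.05
tool_pos: [0.6031, 0.1357, 0.3068]
tool_rot: [-0.346, 0.171, 0.92, 0.062]
contact_force: [-0.6, 0.4, 0.3]
gripper_width: 0.599
grasp_force: 0.0
```

```bash
python3 - <<'E'
from bar import *
pose(); f=grab('wrist','w8')
m=cv2.inRange(cv2.cvtColor(f['frame'],cv2.COLOR_BGR2HSV),*map(np.array,RNG['orange']))
print(blobs(f,'orange',(60,20,330,380),30))
for a in(-4,-2,0,2): print(a,*edges(f,a))
u=int(edges(f,0)[3][0]); print([ (k,np.flatnonzero(m[:300,k])[[0,-1]]) for k in(u-8,u,u+8)])
# orange tray tube as seen by the top camera
t=grab('top','t8'); print(blobs(t,'orange',(290,170,340,230)))
E
```

```text
t 13.05 pos [0.6031 0.1357 0.3068] tilt 41.18 ytool [ 0.3571  0.934  -0.0032] ytool ang 69.08 th 29.94 r 0.2040 yl -0.0002 F [-0.6  0.4  0.3] w 0.599
[(2381, [205.4, 186.0], [142, 159, 131, 41]), (170, [281.0, 175.2], [273, 170, 17, 11]), (161, [64.2, 189.1], [60, 179, 12, 19])]
-4 stripe [282.6 171.9] bar top edges [199.3 179.3] [197.4 192. ] low edge [199.6 197.1] armtips [233.9 152.9] [230.2 194.1]
-2 stripe [282.6 174.9] bar top edges [198.9 181.4] [197.1 194.4] low edge [199.3 199.2] armtips [233.6 155.1] [230.  197.8]
0 stripe [282.7 178. ] bar top edges [198.5 183.4] [196.9 196.8] low edge [199.2 201.3] armtips [233.2 157.5] [229.9 201.5]
2 stripe [282.7 181.2] bar top edges [198.2 185.6] [196.6 199.3] low edge [199.  203.4] armtips [232.9 160. ] [229.8 205.3]
[(190, array([184, 197])), (198, array([184, 197])), (206, array([184, 197]))]
[(41, [309.0, 191.9], [305, 189, 10, 7])]
```

Emit:
play_rows --series '[[[-0.0097,-0.007,0.0226,-2.93,-7.7,0,0.6],[-0.0097,-0.007,0.0226,-2.93,-7.7,0,0.6],[-0.0097,-0.007,0.0226,-2.93,-7.7,0,0.6],[-0.0097,-0.007,0.0226,-2.93,-7.7,0,0.6],[-0.0097,-0.007,0.0226,-2.93,-7.7,0,0.6],[0,0,0,0,0,0,0.6],[0,0,0,0,0,0,0.6],[0,0,0,0,0,0,0.6]]]'

```text
time: 13.95
tool_pos: [0.5548, 0.1007, 0.4168]
tool_rot: [-0.002, 0.182, 0.983, -0.001]
contact_force: [0.2, -0.9, -0.8]
gripper_width: 0.602
grasp_force: 0.0
```

```bash
python3 - <<'E'
from bar import *
pose(); f=grab('wrist','w9')
c,_=ray(f,0,0); print('cam local x',(c-C)@x)
m=cv2.inRange(cv2.cvtColor(f['frame'],cv2.COLOR_BGR2HSV),*map(np.array,RNG['orange']))
print(blobs(f,'orange',(60,20,360,380),30))
for a in(-4,-2,0,2,4): print(a,*edges(f,a))
# rim ends (tangents)
cv2.imwrite('pics/w9c.png',cv2.resize(f['frame'][80:300,120:413],(799,600),interpolation=2))
E
```

```text
t 13.95 pos [0.5548 0.1007 0.4168] tilt 0.17 ytool [ 0.3584  0.9336 -0.0028] ytool ang 69.00 th 13.54 r 0.2950 yl -0.0500 F [ 0.2 -0.9 -0.8] w 0.602
cam local x 0.0008398686967245398
[(301, [90.2, 49.1], [79, 38, 23, 23]), (2150, [269.3, 117.9], [213, 96, 126, 44]), (154, [143.8, 229.7], [135, 221, 18, 18]), (66, [284.5, 273.6], [270, 271, 29, 9]), (1388, [285.4, 313.0], [265, 293, 42, 42])]
-4 stripe [332.1 112.2] bar top edges [256.1 107.5] [256.3 121.1] low edge [257.  121.6] armtips [288.4  89.5] [288.3 134.8]
-2 stripe [332.  115.5] bar top edges [256.1 109.8] [256.4 123.4] low edge [257.  123.6] armtips [288.4  92.7] [288.3 137.9]
0 stripe [331.9 118.7] bar top edges [256.1 112.1] [256.5 125.7] low edge [257.1 125.5] armtips [288.4  95.9] [288.2 141. ]
2 stripe [331.7 121.9] bar top edges [256.2 114.5] [256.5 128. ] low edge [257.1 127.5] armtips [288.4  99.1] [288.2 144. ]
4 stripe [331.6 125.1] bar top edges [256.2 116.9] [256.6 130.2] low edge [257.2 129.4] armtips [288.4 102.4] [288.2 146.9]
```

View pics/w9c.png

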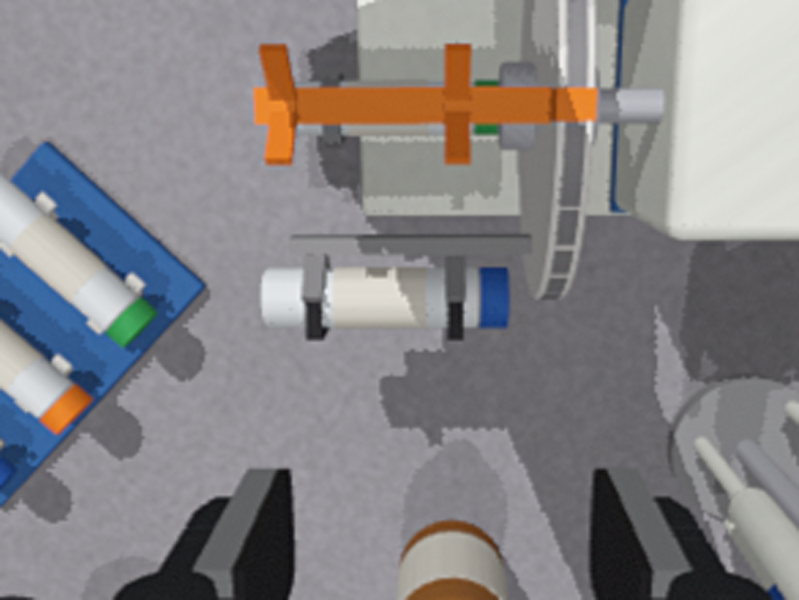

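The view from straight above shows the cradle arm tips at crop rows 45 to 163, i.e. image rows 96 to 140. The prediction for 0° is 96 to 141, so the station stands up and is at rest. Now I'll move to the orange tube.

Emit:
play_rows --series '[[[-0.0036,-0.035,-0.0209,0,0,5.34,0.6],[-0.0036,-0.035,-0.0209,0,0,5.34,0.6],[-0.0036,-0.035,-0.0209,0,0,5.34,0.6],[-0.0036,-0.035,-0.0209,0,0,5.34,0.6],[-0.0036,-0.035,-0.0209,0,0,5.34,0.6],[-0.0036,-0.035,-0.0209,0,0,5.34,0.6],[-0.0036,-0.035,-0.0209,0,0,5.34,0.6],[-0.0036,-0.035,-0.0209,0,0,5.34,0.6],[0,0,0,0,0,0,0.6],[0,0,0,0,0,0,0.6]]]'

```text
time: 15.0
tool_pos: [0.5252, -0.1797, 0.2494]
tool_rot: [-0.001, -0.187, 0.982, 0.002]
contact_force: [0.4, 0.5, -0.5]
gripper_width: 0.598
grasp_force: 0.0
```

```bash
python3 - <<'E'
from bar import *
manip.grab_frame('top'); manip.grab_frame('top')
pose(); f=grab('wrist','w10')
print([b for b in blobs(f,'orange',(0,0,560,420),100)])
fr=f['frame'];hsv=cv2.cvtColor(fr,cv2.COLOR_BGR2HSV)
for X in([.526,-.179,.039],[.576,-.159,.045],[.476,-.199,.045]): print(proj(f,X))
E
```

```text
t 15.1 pos [ 0.5262 -0.1789  0.252 ] tilt -0.05 ytool [-3.70e-01  9.29e-01  3.00e-04] ytool ang 111.71 th 49.26 r 0.1869 yl -0.3216 F [-0.6 -0.3 -0.6] w 0.601
[(305, [281.5, 230.5], [269, 222, 26, 16])]
[281.56504535 182.18584666]
[281.59166686 229.60889882]
[281.54794658 132.86204861]
```

View pics/w10.png

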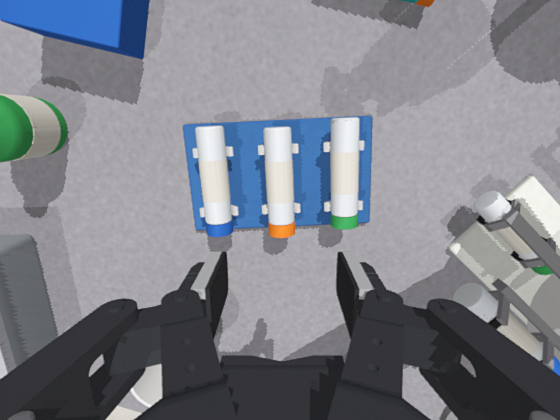

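The wrist view shows the orange-capped tube running from (277,127) to its cap at (282,237), between the blue-capped tube (215,180) and the green-capped one (344,172). That was my 12th picture, over the allowed 10, so from here I'll work from numbers only. Next I'll measure the tube's axis.

```bash
cat > tube.py <<'E'
from bar import *
def tube(f,zc=.039,zt=.05):
    h=cv2.cvtColor(f['frame'],cv2.COLOR_BGR2HSV); m=(((h[...,1]<70)&(h[...,2]>120))|cv2.inRange(h,*map(np.array,RNG['orange'])).astype(bool))
    rows=[]
    for v in range(118,245):
        c=np.flatnonzero(m[v,255:308])+255
        if 18<=len(c)<=32: rows.append((v,(c[0]+c[-1])/2,len(c)))
    r=np.array(rows); print('rows',r[0],r[-1],len(r),'width',np.median(r[:,2]))
    k=np.polyfit(r[:,0],r[:,1],1); a=onz(f,np.polyval(k,140),140,zc);b=onz(f,np.polyval(k,230),230,zc); d=b-a
    print('heading',np.degrees(np.arctan2(d[1],d[0])),'residual',np.std(r[:,1]-np.polyval(k,r[:,0])))
    return k,d/np.linalg.norm(d)
if __name__=='__main__':
    s,R=pose();f=grab('wrist');k,d=tube(f)
    e1=onz(f,np.polyval(k,126.5),126.5,.045);e2=onz(f,np.polyval(k,237.5),237.5,.039);print(e1,e2,(e1+e2)/2,np.linalg.norm(e1-e2))
    b=blobs(f,'orange',(255,200,310,250),50)[0];print(b)
    p=onz(f,*b[1],.05); print('cap',p)
    # saddles of the tray (white, beside the tube)
    h=cv2.cvtColor(f['frame'],cv2.COLOR_BGR2HSV); m=((h[...,1]<70)&(h[...,2]>120))
    for v in range(138,222,3): c=np.flatnonzero(m[v,250:312])+250; print((v,c[0],c[-1]) if len(c) else v,end=' ')
E
python3 tube.py
```

```text
t 15.15 pos [ 0.5264 -0.1787  0.2527] tilt -0.12 ytool [-3.707e-01  9.288e-01 -8.000e-04] ytool ang 111.76 th 49.12 r 0.1874 yl -0.3213 F [-0.3 -0.3  0.4] w 0.601
rows [119. 265.  21.] [225. 284.  30.] 79 width 28.0
heading 24.891121964576627 residual 1.4131203976851925
[ 0.47252947 -0.20655501  0.045     ] [ 0.58734485 -0.15339605  0.039     ] [ 0.52993716 -0.17997553  0.042     ] 0.1266666734856602
(304, [281.5, 229.7], [269, 222, 26, 15])
cap [ 0.57517814 -0.15950217  0.05      ]
(138, np.int64(264), np.int64(291)) (141, np.int64(264), np.int64(291)) (144, np.int64(260), np.int64(298)) (147, np.int64(258), np.int64(298)) (150, np.int64(258), np.int64(298)) (153, np.int64(258), np.int64(291)) (156, np.int64(265), np.int64(291)) (159, np.int64(265), np.int64(292)) (162, np.int64(265), np.int64(292)) (165, np.int64(265), np.int64(292)) (168, np.int64(265), np.int64(292)) (171, np.int64(265), np.int64(292)) (174, np.int64(265), np.int64(293)) (177, np.int64(266), np.int64(293)) (180, np.int64(266), np.int64(293)) (183, np.int64(266), np.int64(293)) (186, np.int64(266), np.int64(293)) (189, np.int64(266), np.int64(293)) (192, np.int64(267), np.int64(293)) (195, np.int64(267), np.int64(293)) (198, np.int64(267), np.int64(293)) (201, np.int64(267), np.int64(293)) (204, np.int64(262), np.int64(300)) (207, np.int64(262), np.int64(300)) (210, np.int64(262), np.int64(300)) (213, np.int64(263), np.int64(293)) (216, np.int64(268), np.int64(294)) (219, np.int64(269), np.int64(294))
```

```bash
python3 - <<'E'
from bar import *
s,R=pose();f=grab('wrist')
fr=cv2.cvtColor(f['frame'],cv2.COLOR_BGR2HSV);m=((fr[...,1]<70)&(fr[...,2]>120))
L=[]
for v in list(range(157,202))+list(range(216,221))+list(range(134,142)):
    c=np.flatnonzero(m[v,255:305])+255; L.append((v,(c[0]+c[-1])/2))
k=np.polyfit(*np.array(L).T,1); a,b=[onz(f,np.polyval(k,v),v,.039) for v in(140,220)];d=b-a
print('slope',k,'heading',np.degrees(np.arctan2(d[1],d[0])))
# saddle protrusion rows, left & right of tube
lc=np.polyval(k,180)
for nm,off in(('L',-18.5),('R',17.5)):
    q=[v for v in range(135,222) if m[v,int(round(np.polyval(k,v)+off))]]; print(nm,q)
for vv in(177,178,179): print(vv,onz(f,np.polyval(k,vv),vv,.037), onz(f,np.polyval(k,vv),vv,.039))
E
```

```text
t 15.2 pos [ 0.5265 -0.1786  0.2531] tilt -0.17 ytool [-0.3711  0.9286 -0.0015] ytool ang 111.78 th 49.03 r 0.1877 yl -0.3212 F [ 0.1 -0.2 -0.4] w 0.599
slope [4.66281528e-02 2.71039562e+02] heading 24.3774788428209
L [144, 145, 146, 147, 148, 149, 150, 151, 152, 153, 204, 205, 206, 207, 208, 209, 210, 211, 212]
R [142, 143, 144, 145, 146, 147, 148, 149, 150, 151, 152, 202, 203, 204, 205, 206, 207, 208, 209, 210, 211]
177 [ 0.5227067  -0.18324439  0.037     ] [ 0.52236868 -0.1833631   0.039     ]
178 [ 0.52374001 -0.18277614  0.037     ] [ 0.52339623 -0.18289747  0.039     ]
179 [ 0.52477509 -0.1823071   0.037     ] [ 0.52442554 -0.18243104  0.039     ]
```

Emit:
play_rows --series '[[[-0.002,-0.0039,-0.02,0,0,2.7,0.6],[0,0,-0.04,0,0,0,0.6],[0,0,-0.04,0,0,0,0.6],[0,0,-0.04,0,0,0,0.6],[0,0,0,0,0,0,0.6],[0,0,0,0,0,0,0.6],[0,0,0,0,0,0,0.6]]]'

```text
time: 15.95
tool_pos: [0.5258, -0.1837, 0.1159]
tool_rot: [0.003, -0.212, 0.977, -0.002]
contact_force: [0.0, 0.2, 0.5]
gripper_width: 0.6
grasp_force: 0.0
```

```bash
python3 - <<'E'
from bar import *
s,R=pose();f=grab('wrist','w11')
p=s['tool_pos'];M=np.array([.5245,-.1825,.039]);d=np.array([.911,.413,0]);n=np.array([-.413,.911,0])
print('along,across err',(M-p)@d,(M-p)@n)
h=cv2.cvtColor(f['frame'],cv2.COLOR_BGR2HSV);m=((h[...,1]<70)&(h[...,2]>110))|(cv2.inRange(h,*map(np.array,RNG['orange']))>0)
print('mid px',proj(f,M),'cap end',proj(f,M+.06*d),'far end',proj(f,M-.06*d))
u0=int(proj(f,M)[0])
for v in range(60,400,12):
    c=np.flatnonzero(m[v,u0-75:u0+75])+u0-75; print((v,int(c[0]),int(c[-1]),len(c)) if len(c) else v,end=' ')
print(blobs(f,'orange',(0,0,560,420),100))
E
```

```text
t 15.95 pos [ 0.5258 -0.1837  0.1159] tilt -0.42 ytool [-0.414   0.9103 -0.0052] ytool ang 114.46 th 95.65 r 0.1436 yl -0.3263 F [0.  0.2 0.5] w 0.600
along,across err -0.0006821216022970638 0.001655301269203714
mid px [284.77133039 217.81482154] cap end [284.37414867 293.02437811] far end [285.23020188 130.92381039]
(60, 209, 358, 150) (72, 209, 358, 150) (84, 209, 358, 150) (96, 209, 358, 150) (108, 209, 358, 150) (120, 209, 358, 150) 132 (144, 263, 307, 45) (156, 263, 307, 45) (168, 209, 358, 71) (180, 264, 306, 43) (192, 263, 307, 45) (204, 263, 306, 44) (216, 263, 306, 44) (228, 263, 306, 44) (240, 264, 305, 42) (252, 209, 358, 84) (264, 209, 358, 76) (276, 209, 358, 47) (288, 228, 335, 98) (300, 226, 337, 112) (312, 222, 342, 121) (324, 218, 345, 128) (336, 215, 349, 135) (348, 216, 348, 133) (360, 219, 345, 9) 372 384 396 [(708, [284.2, 295.5], [265, 281, 40, 27])]
```

```bash
python3 - <<'E'
from bar import *
f=grab('wrist');M=np.array([.5245,-.1825,.039]);d=np.array([.911,.413,0])
h=cv2.cvtColor(f['frame'],cv2.COLOR_BGR2HSV);m=((h[...,1]<70)&(h[...,2]>110));o=cv2.inRange(h,*map(np.array,RNG['orange']))>0
print('white rows',np.flatnonzero(m[:300,285])[[0,-1]],'min after tray',[v for v in range(122,150) if m[v,285]][:3],'orange rows',np.flatnonzero(o[:,285])[[0,-1]])
for a in(-.06,.046,.06): print(a,[round(proj(f,M+a*d+[0,0,dz])[1],1) for dz in(-.015,0,.015)])
for v in(160,165,170,175,245,250,255,258,262): c=np.flatnonzero(m[v,235:335])+235; print(v,c[0],c[-1],end='; ')
for a in(-.034,.034): print(a,[np.round(proj(f,M+a*d+[0,0,dz])[1],1) for dz in(-.009,-.002)])
q=[[v for v in range(140,280) if m[v,u]] for u in(252,256,314,318)]; print([(min(k),max(k),k) for k in q if k])
E
```

```text
white rows [  0 288] min after tray [122, 134, 135] orange rows [289 306]
-0.06 [np.float64(129.9), np.float64(130.8), np.float64(131.9)]
0.046 [np.float64(267.2), np.float64(276.2), np.float64(286.3)]
0.06 [np.float64(283.0), np.float64(292.8), np.float64(303.8)]
160 264 307; 165 254 317; 170 254 316; 175 254 316; 245 264 306; 250 263 306; 255 256 314; 258 256 314; 262 256 314; -0.034 [np.float64(168.0), np.float64(169.6)]
0.034 [np.float64(256.4), np.float64(260.4)]
[(279, 279, [279]), (162, 279, [162, 163, 164, 165, 166, 167, 168, 169, 170, 171, 172, 173, 174, 175, 176, 253, 254, 255, 256, 257, 258, 259, 260, 261, 262, 263, 264, 265, 279]), (162, 265, [162, 163, 164, 165, 166, 167, 168, 169, 170, 171, 172, 173, 174, 175, 176, 177, 253, 254, 255, 256, 257, 258, 259, 260, 261, 262, 263, 264, 265])]
```

Emit:
play_rows --series '[[[-0.0006,0.0015,-0.03,0,0,0,0.6],[0,0,-0.03,0,0,0,0.6],[0,0,-0.025,0,0,0,0.6],[0,0,-0.012,0,0,0,0.6],[0,0,0,0,0,0,0.6],[0,0,0,0,0,0,0.6],[0,0,0,0,0,0,0.6]]]'

```text
time: 16.75
tool_pos: [0.5248, -0.1824, 0.0177]
tool_rot: [0.003, -0.212, 0.977, -0.002]
contact_force: [0.1, -1.1, 0.2]
gripper_width: 0.596
grasp_force: 0.0
```

```bash
python3 -c "
from bar import *
pose()"
```

```text
t 16.75 pos [ 0.5248 -0.1824  0.0177] tilt -0.34 ytool [-0.4135  0.9105 -0.004 ] ytool ang 114.43 th 128.45 r 0.1807 yl -0.3254 F [ 0.1 -1.1  0.2] w 0.596
```

Emit:
play_rows --series '[[[0,0,0,0,0,0,0.4],[0,0,0,0,0,0,0.2],[0,0,0,0,0,0,0],[0,0,0,0,0,0,0],[0,0,0,0,0,0,0],[0,0,0.01,0,0,0,0],[0,0,0.03,0,0,0,0],[0,0,0.04,0,0,0,0],[0,0,0.04,0,0,0,0],[0,0,0.04,0,0,0,0]]]'

```text
time: 17.75
tool_pos: [0.5223, -0.1808, 0.1765]
tool_rot: [0.0, -0.212, 0.977, 0.001]
contact_force: [0.7, -0.8, -0.5]
gripper_width: 0.332
grasp_force: 59.2
```

```bash
python3 -c "
from bar import *
s,R=pose(); print(s['joint_pos'])
K=C-.078*y+.091*z; print('cradle',K,'delta to TCP over it (+80)',K+[0,0,.08-.019]-s['tool_pos'])
f=grab('wrist','w12'); h=cv2.cvtColor(f['frame'],cv2.COLOR_BGR2HSV);o=cv2.inRange(h,*map(np.array,RNG['orange']))>0
print(blobs(f,'orange',(0,0,560,420),100))
T=R@np.array([0,0,-.019])+s['tool_pos'];a=-R[:,0];print('tool x',R[:,0])
for sg in(1,-1): print([np.round(proj(f,T+sg*R[:,0]*k),1).tolist() for k in(.046,.06)])
"
```

```text
t 17.75 pos [ 0.5223 -0.1808  0.1765] tilt -0.00 ytool [-0.4137  0.9104  0.001 ] ytool ang 114.44 th 71.45 r 0.1462 yl -0.3248 F [ 0.7 -0.8 -0.5] w 0.332
[-4.68640542e-01 -7.97496197e-02  1.83687523e+00  1.48214239e-03
  1.38455515e+00 -2.46622204e+00]
cradle [0.48031 0.09907 0.221  ] delta to TCP over it (+80) [-0.04196601  0.27985273  0.10548424]
[]
tool x [-0.9104145  -0.41369586 -0.00108154]
[[282.4, 180.3], [282.4, 143.5]]
[[282.0, 376.0], [282.0, 400.2]]
```

Emit:
play_rows --series '[[[0,0,0.045,0,0,0,0],[0,0,0.045,0,0,0,0],[-0.0052,0.035,0.002,0,0,5.6,0],[-0.0052,0.035,0.002,0,0,5.6,0],[-0.0052,0.035,0.002,0,0,5.6,0],[-0.0052,0.035,0.002,0,0,5.6,0],[-0.0052,0.035,0.002,0,0,5.6,0],[-0.0052,0.035,0.002,0,0,5.6,0],[-0.0052,0.035,0.002,0,0,5.6,0],[-0.0052,0.035,0.002,0,0,5.6,0]]]'

```text
time: 18.8
tool_pos: [0.4804, 0.1, 0.281]
tool_rot: [0.001, -0.57, 0.822, 0.001]
contact_force: [0.3, 0.4, -0.2]
gripper_width: 0.334
grasp_force: 59.3
```

Emit:
play_rows --series '[[[0,0,0,0,0,0,0],[0,0,0,0,0,0,0],[0,0,0,0,0,0,0],[0,0,0,0,0,0,0]]]'

```text
time: 19.2
tool_pos: [0.4816, 0.0975, 0.2812]
tool_rot: [0.001, -0.567, 0.824, 0.0]
contact_force: [0.9, -0.4, -1.6]
gripper_width: 0.328
grasp_force: 59.3
```

```bash
cat > chk.py <<'E'
from bar import *
def chk(name):
    s,R=pose(); K=C-.078*y+.091*z; T=s['tool_pos']-.019*R[:,2]; e=K-T
    print('err to cradle: along x_loc %.4f along y_loc %.4f z %.4f'%(e@x,e@y,e[2]))
    f=grab('wrist',name);t=grab('top',name+'t');sd=grab('side',name+'s'); ax=-R[:,0]
    print('tube heading',np.degrees(np.arctan2(ax[1],ax[0])))
    h=cv2.cvtColor(f['frame'],cv2.COLOR_BGR2HSV);m=(h[...,1]<70)&(h[...,2]>110)
    u=int(proj(f,T-.05*ax)[0]); print('far end pred rows (bottom,axis,top)',[np.round(proj(f,T-.06*ax+[0,0,k]),1).tolist() for k in(-.015,0,.015)])
    for v in range(110,260,6):
        c=np.flatnonzero(m[v,u-90:u+90])+u-90; print((v,int(c[0]),int(c[-1]),len(c)) if len(c) else v,end=' ')
    print('\nW',blobs(f,'orange',(0,0,560,420),60)); 
    print('T',blobs(t,'orange',(150,150,280,260)),'pred cap end',[np.round(proj(t,T+k*ax+[0,0,.015]),1).tolist() for k in(.046,.06)])
    print('S',blobs(sd,'orange',(200,150,300,300)),'pred',[np.round(proj(sd,T+k*ax),1).tolist() for k in(.046,.06)])
E
python3 -c "
from chk import *
chk('p1')"
```

```text
t 19.2 pos [0.4816 0.0975 0.2812] tilt -0.03 ytool [-9.343e-01  3.564e-01 -5.000e-04] ytool ang 159.12 th 0.66 r 0.1512 yl -0.0791 F [ 0.9 -0.4 -1.6] w 0.328
err to cradle: along x_loc -0.0017 along y_loc 0.0011 z -0.0792
tube heading 69.12124760559907
far end pred rows (bottom,axis,top) [[281.4, 140.8], [281.3, 143.6], [281.3, 147.2]]
(110, 191, 370, 180) (116, 191, 370, 180) (122, 191, 370, 180) (128, 191, 370, 179) (134, 191, 370, 178) (140, 191, 370, 179) (146, 191, 370, 163) (152, 191, 370, 161) (158, 191, 348, 158) (164, 191, 344, 154) (170, 191, 370, 168) (176, 191, 370, 166) (182, 191, 370, 165) (188, 191, 370, 164) (194, 191, 370, 165) (200, 191, 370, 165) (206, 191, 370, 166) (212, 191, 370, 164) (218, 191, 370, 164) (224, 191, 370, 154) (230, 191, 344, 140) (236, 196, 344, 137) (242, 191, 370, 160) (248, 207, 360, 143) (254, 207, 360, 150) 
W [(353, [67.1, 191.8], [42, 173, 36, 47]), (1726, [14.2, 217.5], [0, 185, 35, 66])]
T [(14, [204.6, 251.0], [203, 246, 5, 12]), (14, [208.6, 252.8], [207, 248, 4, 10])] pred cap end [[191.8, 211.1], [186.4, 209.0]]
S [(56, [201.6, 209.8], [200, 203, 5, 15]), (59, [235.2, 207.8], [232, 203, 8, 10]), (146, [252.3, 231.5], [237, 219, 31, 22])] pred [[238.4, 208.0], [233.9, 209.7]]
```

The side-view cap at (235,208) agrees with the held pose. I'll descend in stages: 65 mm first, then slowly while watching the force.

Emit:
play_rows --series '[[[-0.0012,0.0016,-0.01,0,0,0,0],[0,0,-0.02,0,0,0,0],[0,0,-0.02,0,0,0,0],[0,0,-0.015,0,0,0,0],[0,0,0,0,0,0,0],[0,0,0,0,0,0,0],[0,0,0,0,0,0,0],[0,0,0,0,0,0,0]]]'

```text
time: 20.15
tool_pos: [0.4811, 0.1, 0.2179]
tool_rot: [0.002, -0.568, 0.823, -0.001]
contact_force: [-0.8, -0.4, -1.6]
gripper_width: 0.334
grasp_force: 59.3
```

```bash
python3 -c "
from chk import *
s,R=pose(); K=C-.078*y+.091*z; e=K-s['tool_pos']; print('x %.4f y %.4f z %.4f'%(e@x,e@y,e[2]+0))
f=grab('wrist','p2'); print(blobs(f,'orange',(0,0,560,420),60)); h=cv2.cvtColor(f['frame'],cv2.COLOR_BGR2HSV);o=cv2.inRange(h,*map(np.array,RNG['orange']))>0
for yy in(-.112,-.044):
  for tx in(-.022,.022): print(yy,tx,np.round(proj(f,C+tx*x+.089*z+yy*y),1))
# bar outer end and saddle arms seen around the tube far end
for v in range(100,300,10):
    c=np.flatnonzero(o[v,150:420])+150
    if len(c): print(v,c[0],c[-1],len(c),end='; ')
"
```

```text
t 20.15 pos [0.4811 0.1    0.2179] tilt -0.19 ytool [-0.935   0.3547 -0.0033] ytool ang 159.22 th 0.28 r 0.0879 yl -0.0769 F [-0.8 -0.4 -1.6] w 0.334
x -0.0004 y -0.0012 z 0.0031
[(643, [29.8, 201.5], [0, 179, 44, 56]), (122, [239.1, 193.3], [236, 182, 7, 23]), (197, [326.2, 193.2], [322, 182, 10, 23])]
-0.112 -0.022 [331.2 196.9]
-0.112 0.022 [233.3 196.7]
-0.044 -0.022 [325.4 327.4]
-0.044 0.022 [238.6 327.2]
190 237 330 14; 200 237 330 15;
```

Emit:
play_rows --series '[[[-0.0012,-0.0008,-0.004,0,0,0,0],[0,0,-0.004,0,0,0,0],[0,0,-0.004,0,0,0,0],[0,0,-0.003,0,0,0,0],[0,0,0,0,0,0,0],[0,0,0,0,0,0,0],[0,0,0,0,0,0,0]]]'

```text
time: 20.9
tool_pos: [0.4793, 0.0992, 0.2017]
tool_rot: [0.001, -0.568, 0.823, 0.0]
contact_force: [-0.5, -0.6, -0.6]
gripper_width: 0.33
grasp_force: 59.3
```

```bash
python3 -c "
from chk import *
s,R=pose(); K=C-.078*y+.091*z; e=K-s['tool_pos']; print('x %.4f y %.4f z %.4f'%(e@x,e@y,e[2]+0),s['ft_torque'])"
```

```text
t 20.9 pos [0.4793 0.0992 0.2017] tilt -0.08 ytool [-0.935   0.3547 -0.0014] ytool ang 159.23 th -0.79 r 0.0717 yl -0.0783 F [-0.5 -0.6 -0.6] w 0.330
x 0.0010 y 0.0002 z 0.0193 [-0.01298478  0.04470098  0.02165175]
```

Emit:
play_rows --series '[[[0.0003,-0.0001,-0.001,0,0,0,0],[0,0,-0.001,0,0,0,0],[0,0,0,0,0,0,0],[0,0,0,0,0,0,0]]]'

```text
time: 21.3
tool_pos: [0.4795, 0.099, 0.1995]
tool_rot: [0.001, -0.568, 0.823, 0.0]
contact_force: [1.0, -0.4, -1.3]
gripper_width: 0.331
grasp_force: 59.4
```

Emit:
play_rows --series '[[[0,0,-0.001,0,0,0,0],[0,0,0,0,0,0,0],[0,0,0,0,0,0,0]]]'

```text
time: 21.6
tool_pos: [0.4798, 0.099, 0.1992]
tool_rot: [0.002, -0.568, 0.823, -0.0]
contact_force: [-0.5, -0.4, 4.0]
gripper_width: 0.333
grasp_force: 59.6
```

Emit:
play_rows --series '[[[0,0,-0.001,0,0,0,0],[0,0,0,0,0,0,0],[0,0,0,0,0,0,0]]]'

```text
time: 21.9
tool_pos: [0.48, 0.099, 0.1991]
tool_rot: [0.002, -0.568, 0.823, -0.0]
contact_force: [-2.1, -1.5, 6.9]
gripper_width: 0.332
grasp_force: 60.1
```

```bash
python3 -c "
from chk import *
s,R=pose(); print(s['ft_torque'],R[:,2]); f=grab('wrist','p3'); print(blobs(f,'orange',(150,100,420,300),60))"
```

```text
t 21.9 pos [0.48   0.099  0.1991] tilt -0.16 ytool [-0.935   0.3546 -0.0028] ytool ang 159.23 th -0.19 r 0.0691 yl -0.0782 F [-2.1 -1.5  6.9] w 0.332
[-0.12172969  0.35034789 -0.0036734 ] [ 0.00339419  0.00114284 -0.99999359]
[(367, [235.3, 206.5], [228, 193, 15, 28]), (358, [328.5, 206.5], [321, 193, 16, 28])]
```

The tube is seated. Force rises stiffly to 7 N at the expected height, and the saddle arms are symmetric about the tube at columns 228 to 337. I'll ease off and release gently.

Emit:
play_rows --series '[[[0,0,0.0012,0,0,0,0],[0,0,0,0,0,0,0.33],[0,0,0,0,0,0,0.37],[0,0,0,0,0,0,0.41],[0,0,0,0,0,0,0.45],[0,0,0,0,0,0,0.55],[0,0,0,0,0,0,0.65],[0,0,0,0,0,0,0.65],[0,0,0,0,0,0,0.65]]]'

```text
time: 22.85
tool_pos: [0.4795, 0.0991, 0.1987]
tool_rot: [0.001, -0.568, 0.823, 0.0]
contact_force: [-0.1, -1.3, -0.0]
gripper_width: 0.645
grasp_force: 0.0
```

Emit:
play_rows --series '[[[0,0,0.01,0,0,0,0.65],[0,0,0.02,0,0,0,0.65],[0,0,0.03,0,0,0,0.65],[0,0,0.04,0,0,0,0.65],[0,0,0.04,0,0,0,0.65],[0,0,0.03,0,0,0,0.65],[0,0,0,0,0,0,0.65],[0,0,0,0,0,0,0.65],[0,0,0,0,0,0,0.65]]]'

```text
time: 23.75
tool_pos: [0.479, 0.0991, 0.3674]
tool_rot: [0.0, -0.568, 0.823, 0.001]
contact_force: [-0.2, 0.5, -0.1]
gripper_width: 0.651
grasp_force: 0.0
```

```bash
python3 -c "
from chk import *
s,R=pose(); f=grab('wrist','p4'); print('W',blobs(f,'orange',(0,0,560,420),40))
h=cv2.cvtColor(f['frame'],cv2.COLOR_BGR2HSV);m=(h[...,1]<70)&(h[...,2]>110)
pr=lambda a,b,c:np.round(proj(f,C+a*x+b*y+c*z),1).tolist()
print('tube ends top pred',pr(0,-.138,.106),pr(0,-.018,.106),'cap c',pr(0,-.025,.106),'arm tips',[pr(a,b,.089) for b in(-.112,-.044) for a in(-.022,.022)],'stripe',pr(0,0,.09),'sides',pr(-.015,-.1,.091),pr(.015,-.1,.091),pr(-.015,-.06,.091),pr(.015,-.06,.091))
t=grab('top','p4t');sd=grab('side','p4s')
print('S',blobs(sd,'orange',(200,180,300,300)),'pred cap',[np.round(proj(sd,C+k*y+.091*z),1).tolist() for k in(-.032,-.018)])
print('side green/blue',blobs(sd,'blue',(215,200,262,300)),np.round(proj(sd,C+.091*x-.027*y),1))
"
```

```text
t 23.75 pos [0.479  0.0991 0.3674] tilt 0.04 ytool [-9.350e-01  3.547e-01  8.000e-04] ytool ang 159.23 th -0.29 r 0.2374 yl -0.0785 F [-0.2  0.5 -0.1] w 0.651
W [(72, [260.1, 157.7], [257, 153, 7, 11]), (72, [301.0, 157.7], [298, 153, 7, 11]), (176, [100.6, 178.9], [82, 163, 27, 39]), (2685, [46.4, 197.1], [12, 171, 67, 54]), (64, [261.6, 228.7], [259, 223, 6, 12]), (61, [299.9, 228.6], [297, 223, 7, 12]), (574, [280.8, 261.4], [266, 248, 31, 32])]
tube ends top pred [279.8, 130.1] [279.9, 263.7] cap c [279.9, 256.7] arm tips [[304.5, 159.3], [255.3, 159.2], [303.0, 231.0], [256.8, 230.9]] stripe [279.9, 273.4] sides [296.6, 173.0] [263.2, 172.9] [296.0, 215.5] [263.8, 215.5]
S [(53, [201.5, 209.7], [200, 203, 5, 14]), (154, [244.2, 233.3], [228, 226, 40, 15])] pred cap [[239.3, 231.3], [235.0, 233.1]]
side green/blue [(46, [218.8, 287.9], [215, 281, 7, 14])] [222.7 239.5]
```

```bash
python3 -c "
from chk import *
f=grab('wrist','p5');h=cv2.cvtColor(f['frame'],cv2.COLOR_BGR2HSV);m=(h[...,1]<70)&(h[...,2]>105)
o=cv2.inRange(h,*map(np.array,RNG['orange']))>0
e=cv2.Canny(cv2.cvtColor(f['frame'],cv2.COLOR_BGR2GRAY),60,150)>0
for v in(138,145,150,172,180,190,200,210,216,240): print(v,(np.flatnonzero(e[v,250:312])+250).tolist())
print('col281 edges',(np.flatnonzero(e[110:300,281])+110).tolist(),'orange rows',np.flatnonzero(o[:,281]).tolist()[:1],np.flatnonzero(o[:,281]).tolist()[-1:])
for r in(.091,.096): print(r,[ [round(float(proj(f,C+a*x+b*y+r*z)[0]),1) for a in(-.015,.015)] for b in(-.128,-.078,-.03)],[round(float(proj(f,C+b*y+(r+.015)*z)[1]),1) for b in(-.138,-.032,-.018)])
"
```

```text
138 [250, 263, 297]
145 [250, 263, 297]
150 [250, 302, 303, 304, 307, 308, 309, 310, 311]
172 [297, 302]
180 [297, 302]
190 [297, 302, 303]
200 [297, 302]
210 [256, 257, 258, 297, 301, 302, 303, 308, 309]
216 [252, 253, 254, 255, 256, 257, 258, 259, 264, 300, 301, 302, 303, 304, 305, 306, 307]
240 [265]
col281 edges [125, 132, 134, 158, 159, 251, 271, 272, 287] orange rows [253] [279]
0.091 [[296.9, 262.6], [296.1, 263.4], [295.4, 264.1]] [130.2, 249.9, 264.0]
0.096 [[297.2, 262.3], [296.4, 263.1], [295.6, 263.8]] [130.4, 252.1, 266.4]
```

```bash
python3 -c "
from plant import manip
print(manip.job_done())"
```

```text
the job is handed in; nothing more can be done
None
```

The orange station stands straight up (within about 1°) and the orange-capped tube lies centred (within 1–2 mm) and fully down in both saddles; the job was handed in at about 24 s, but I viewed 12 pictures, over the allowed 10.

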